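# Hold a grinding ball and its scale up to the inspection camera

## Task

For the wear photograph of the steel grinding ball, seat the little scale block flat and square in the tray's rectangular pocket and let go of it. Then lift the tray by its upright handle and carry it, near level so that the ball stays loose in its round pocket, to the inspection camera without bumping or shifting anything else. Finish still holding the tray there, motionless and level, broadside to the lens, the handle straight ahead of the lens about 14 cm from it and the ball at the height of the lens: do not put it down or let go.

Things in the scene. Friction and masses are not known exactly. Their poses are not given: they have to be found in the camera images.
- tray: Grey plastic tray 200 x 110 x 14 mm, 0.3 to 0.5 kg, on the table. Origin: centre of its underside; x along its length, y across, z up. Handle: upright fin in the middle, 14 mm thick (x), 56 mm wide (y), from the upper face (14 mm) to 95 mm above the underside, with plain flat faces: pinch it along the tray's x. Rectangular pocket at +x, round pocket with the ball at -x.
- tray_mid (a point): point on the tray's middle axis, inside the handle, 24 mm above the tray's underside: the height of the ball's centre. Axes as the tray's.
- block_pocket (a point): centre of the floor of the rectangular pocket, 57 mm from the tray's middle towards +x, 6 mm above its underside. The pocket is 49 mm (x) by 37 mm (y), 8 mm deep, chamfered at the mouth: 1.5 mm play on each side of the block's foot. Axes as the tray's.
- ball_pocket (a point): where the ball's centre is when it lies in the middle of the round pocket: 57 mm from the tray's middle towards -x, 24 mm above the underside. Pocket 38 mm across, 5 mm deep, flat floor; the ball can roll about 8 mm off centre and goes over the rim if the tray is tipped by more than about 45 degrees or jerked.
- ball_center (a point): centre of the steel grinding ball, 30 mm in diameter, about 0.11 kg, lying loose in the tray's round pocket from the start.
- scale_block: Aluminium block, 0.1 kg, on the table in one of three places among other things: foot 46 (x) x 34 (y) x 12 mm and on it, lengthways in the middle, an upright plate 40 mm long (x), 10 mm thick (y), up to 42 mm above the underside, black strokes on both faces; pinch it along y. Origin: centre of underside. Fits the pocket either way round; seated, its origin is at block_pocket.
- camera: Inspection camera on a fixed stand: grey body, black horizontal lens barrel 54 mm across, 160 x 110 mm foot (from 10 mm in front of the lens to 150 mm behind it), top at 200 mm. It looks along its own -x, roughly towards the robot. Origin: on the table straight below the front of the lens; z up.
- lens (a point): centre of the front of the lens, 170 mm above the table. Axes as the camera's.
- focus (a point): point 140 mm straight ahead of the lens at its height (170 mm above the table), where point tray_mid belongs. Axes as the camera's. Broadside: the tray's length square to the camera's x, either way round.
- jar: Bystander: amber glass jar with a white lid, 52 mm across, 62 mm tall. Origin: centre of underside.
- weight: Bystander: brass knobbed weight, 38 mm across, 59 mm tall. Origin: centre of underside.
- amber_bottle: Bystander: amber bottle with white cap, 58 mm across, 115 mm tall. Origin: centre of underside.
- beaker: Bystander: empty glass beaker, 68 mm across, 85 mm tall. Origin: centre of underside.
- dishes: Bystander: stack of three closed culture dishes, 90 mm across, 44 mm tall. Origin: centre of underside.
- spatula: Bystander: spatula lying flat, 170 mm long. Origin: at its middle, on the table.
Mind the look-alikes: they are no part of the job. What is shaped like the scale_block but green is not meant. What is shaped like the camera but green is not meant.

How it is judged:
On the way, in this order (a step that is already met when the one before it is completed fails the run):
1. the scale block is seated flat and square in the rectangular pocket and let go, the tray still on the table (horizontal distance between scale_block and block_pocket below 0.004 m and z of scale_block in the frame of block_pocket below 0.0025 m and angle between the x axis of scale_block and the x axis of tray, either way round below 0.12 rad and angle between the z axis of scale_block and the z axis of tray, either way round below 0.08 rad and contact force between the fingers and scale_block below 0.3 N and height (world z) of tray below 0.01 m), for 0.2 s.
2. the tray is lifted clear of the table with the ball in its pocket (height (world z) of tray above 0.05 m and distance between ball_center and ball_pocket below 0.016 m and contact force between the fingers and tray above 0.5 N), for 0.2 s.
At the end, for the whole second after the job is handed in: Fingers alone hold the tray still, level within 0.1 rad, tray_mid within 30 mm of focus along the lens axis, 25 mm sideways, 20 mm in height, square within 0.2 rad; ball within 12 mm of its pocket centre; block let go, within 4 mm and 0.12 rad in its pocket, 2.5 mm from its floor (x of tray_mid in the frame of focus between -0.03 and 0.03 m and y of tray_mid in the frame of focus between -0.025 and 0.025 m and z of tray_mid in the frame of focus between -0.02 and 0.02 m and angle between tray's own z axis and vertical below 0.1 rad and angle between the y axis of tray and the x axis of camera, either way round below 0.2 rad and linear speed of tray below 0.02 m/s and angular speed of tray below 0.1 rad/s and contact force between the fingers and tray above 0.5 N and contact force between tray and camera below 0.1 N and contact force between tray and jar below 0.1 N and contact force between tray and weight below 0.1 N and contact force between tray and amber_bottle below 0.1 N and contact force between tray and beaker below 0.1 N and contact force between tray and dishes below 0.1 N and contact force between tray and spatula below 0.1 N and distance between ball_center and ball_pocket below 0.012 m and horizontal distance between scale_block and block_pocket below 0.004 m and z of scale_block in the frame of block_pocket below 0.0025 m and angle between the x axis of scale_block and the x axis of tray, either way round below 0.12 rad and angle between the z axis of scale_block and the z axis of tray, either way round below 0.08 rad and contact force between the fingers and scale_block below 0.3 N); the arm keeps its last pose, push and grip.
It fails at once if the ball leaves its pocket (distance between ball_center and ball_pocket above 0.018 m).
It fails at once if the tray is tipped by more than 0.45 rad (angle between tray's own z axis and vertical above 0.45 rad).
It fails at once if a bystander is shifted by more than 30 mm or tipped over (distance of any of jar, weight, amber_bottle, beaker, dishes, spatula from where it was at the start of the episode above 0.03 m or angle between any of jar, weight, amber_bottle, beaker, dishes, spatula's own z axis and vertical above 0.5 rad).
It fails at once if the camera is struck by the robot or by what it carries (contact force between any of the arm, the fingers, tray and camera above 5 N).
It also fails if it takes over 72 s, if anything falls off the work surface, if the arm or the gripper's body presses on something with over 40 N, if the wrist force passes 120 N, or if a joint passes its speed limit or range.

## Robot

A 6-joint arm with a two-finger parallel gripper is mounted at the origin on the work surface. World frame = base frame: x ahead of the robot, y to its left, z up, the work surface at z = 0. Lengths are in m, angles in rad, forces in N, time in s.
With the tool pointing down it reaches from about 0.375 to 0.9 m from the base axis. Payload 3.1 kg.
Tool frame: the origin (TCP) lies between the finger pads; the fingertips stand 11 mm ahead of it and the grasp point (between the pads) lies 8 mm behind it; z points along the fingers, y is the direction in which the jaws open and shut (so a half turn about z gives the same grasp; the last joint's range is limited). The gripper opens to 85 mm and grips with 20 to 120 N. Pads are 22 mm wide; open, the fingers measure 114 mm over their backs; the gripper's body (76 mm by 85 mm) begins 54 mm behind the grasp point. The pads swing forward as they close: fully open they stand 13 mm farther back than shut.
Start: joints at [-1.355, 0.527, 1.433, -0, 1.181, -0.178], TCP at [0.24, -0.577, 0.242] pointing down, gripper open.
Joint ranges: [-3.08, 3.08], [-0.75, 2.2], [0.22, 2.44], [-1.43, 4.57], [0, 2.65], [-2.85, 2.85]. Speed limits (rad/s): [2.79, 2.79, 3.14, 3.14, 3.14, 3.14].

## Interface

Orientations are given as a unit quaternion [x, y, z, w].
In Python, from station import manip gives the robot as it stands. The module is installed in compiled form; this text tells all that it offers.
- The arm moves only by the tool arm_command, never from a script. Its argument "rows" is a list of rows, each a list of 3 entries, a list of its own where there are three numbers: the shift along the world's x, y, z in mm, then the turn about the world's z in rad, then the closure, from -1 (fully open) to 1 (shut), so that 0 is half open. A call has 1 to 12 rows; each row shifts and turns the commanded pose from where the row before left it; what a row does not reach is not made up. A row lasts 1/8 s, in which the tool goes at most 62.5 mm and 10.7 degrees, less where a joint would pass 70% of its speed; a pose out of reach is approached as far as the arm can. A call with a gripper value outside its range is refused whole. The fingers move at their own pace and stop on an object; "squeeze" is the grip in N (left out, the last holds). Time passes only in rows, so rows that do not move let the fingers close. It gives the time, the measured TCP pose, the force and the opening at its end, in the units of the state.
- manip.sense(): the state, without advancing time (a new reading comes with each control period).
- manip.snapshot(name): name is "scene" or "top" or "wrist"; returns the picture (420x560x3 uint8, blue, green, red); there is no depth.
- manip.get_calibration(name): a dict with "fovy" (degrees; the focal length in pixels is half the picture's height over the tangent of half this angle, whatever the lens; pixels are square), "cx", "cy" (the principal point, pixels), "R" (3x3) and "t" (3): a world point X has camera coordinates R X + t. Camera axes: x right, y down, z forward; pixel columns grow to the right and rows downward; lengths in m; the calibration is good to about 2 mm. A picture is of the moment at which its call begins: read the wrist's pose just before it. get_calibration takes no time and is no camera call; for the wrist camera it gives the pose at the moment of the call.
- manip.sign_off(): hands the job in, once; it reports no verdict.
The state is a dict: "t": time; "q": joint angles; "qd": joint speeds; "tau": joint torques, N m; "tcp_pos": TCP position; "tool_rot": TCP orientation; "force": force on the tool from outside, world axes, zero at the start; "ft_torque": the same for the moment, N m; "finger_gap": opening from 0.0 (shut) to 1.0 (fully open).
Only numpy, scipy, OpenCV 4.12 (cv2) and the standard library are available. Lean on these libraries where they do the work, as an engineer would, in place of code of your own. Each camera call takes 0.05 s, during which the arm holds its last target.

## Working session

There is one attempt and no reset: what is moved stays moved. The work goes in short steps, Python scripts to look and compute and a tool call to move; the robot and the scene stay as the last step left them, time stands still between calls to the robot, and variables do not carry over. Pictures are saved under pics/ and viewed, and the job is handed in when it is done.

Besides the shell and the picture viewer there is one more tool, called after "Call:" by a JSON object that holds its "method" and its "body", one argument or row to a line. arm_command: Moves the arm, as the interface text tells. Its arguments: {"type":"object","properties":{"rows":{"type":"array","items":{"type":"array"}},"squeeze":{"type":"number"}},"required":["rows"]}

```bash
mkdir -p pics; ls
python3 - <<'E'
from station import manip
import cv2, numpy as np
print(manip.sense())
for n in ("scene","top","wrist"):
    print(n, manip.get_calibration(n))
    cv2.imwrite(f"pics/{n}0.png", manip.snapshot(n))
E
```

```text
pics
{'t': 0.0, 'q': array([-1.35550318e+00,  5.28491726e-01,  1.43394132e+00,  1.72294300e-05,
        1.18140049e+00, -1.78488197e-01]), 'qd': array([-0.00144181, -0.00084813,  0.00018654, -0.00038786,  0.00048939,
       -0.0001985 ]), 'tau': array([-1.34222864e-03, -4.42352879e+01, -1.78026259e+01, -2.59196604e-04,
        8.33981729e-03,  1.15823485e-05]), 'tcp_pos': array([ 0.23968532, -0.57644128,  0.24130549]), 'tool_rot': array([ 9.80679594e-01,  1.95617686e-01, -1.26529519e-05, -1.12039883e-03]), 'force': array([0.04113658, 0.59019318, 0.18890399]), 'ft_torque': array([-0.01672987, -0.00132532, -0.01388288]), 'finger_gap': 1.0002739395332993}
scene {'fovy': 46.969035323673765, 'cx': 281.8809586075704, 'cy': 208.75853255818217, 'R': array([[-0.81701591,  0.57650196, -0.01142327],
       [ 0.33157846,  0.45351926, -0.82727021],
       [-0.47174222, -0.67968063, -0.56168809]]), 't': array([ 0.39760975, -0.07536465,  1.49073531])}
top {'fovy': 48.41118742518195, 'cx': 280.6876258931308, 'cy': 217.12839178475383, 'R': array([[-1.08323605e-04, -9.99999241e-01, -1.22750274e-03],
       [-9.94357779e-01,  2.37923689e-04, -1.06078044e-01],
       [ 1.06078255e-01,  1.20908614e-03, -9.94357049e-01]]), 't': array([0.00230828, 0.50840939, 1.43203907])}
wrist {'fovy': 65.2848802069804, 'cx': 278.9899069318138, 'cy': 205.68172301666823, 'R': array([[ 0.38336675, -0.92359404, -0.00199449],
       [-0.88937743, -0.36974472,  0.26888032],
       [-0.24907372, -0.10130592, -0.96317153]]), 't': array([-0.62449831, -0.03553193,  0.3795102 ])}
```

View pics/scene0.png

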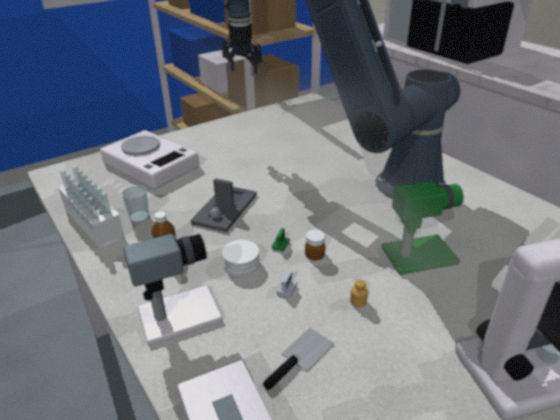

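View pics/top0.png

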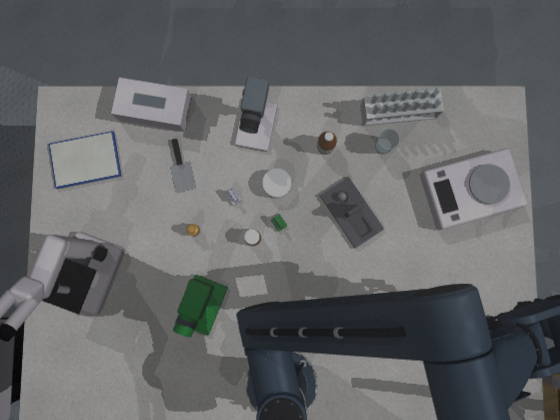

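View pics/wrist0.png

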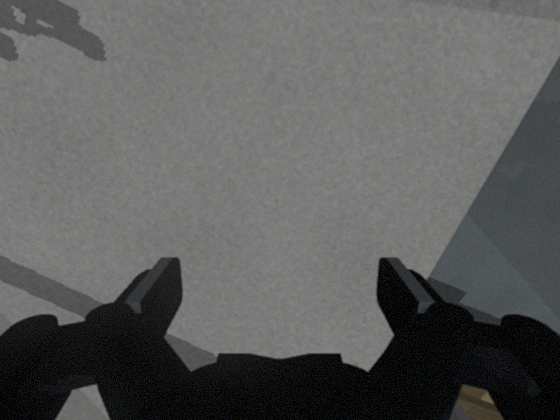

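The top picture shows the tray at (350,212), the grey block at (234,196), the green decoy at (279,222), the camera lens at about (250,125), the dishes at (277,183), the bottle at (327,142), the jar at (252,237) and the weight at (193,230). I'll enlarge the region.

```bash
cat > h.py <<'E'
import numpy as np, cv2
from station import manip
def K(c,h=420):
    f=h/2/np.tan(np.radians(c["fovy"])/2); return f
def ray(c,u,v):
    f=K(c); d=np.array([(u-c["cx"])/f,(v-c["cy"])/f,1.0]); R=np.array(c["R"]);t=np.array(c["t"])
    return -R.T@t, R.T@d
def px2w(c,u,v,z):
    o,d=ray(c,u,v); s=(z-o[2])/d[2]; return o+s*d
def w2px(c,X):
    p=np.array(c["R"])@np.asarray(X,float)+np.array(c["t"]); f=K(c)
    return np.array([f*p[0]/p[2]+c["cx"], f*p[1]/p[2]+c["cy"]])
def crop(img,x0,y0,x1,y1,name,k):
    cv2.imwrite("pics/"+name, cv2.resize(img[y0:y1,x0:x1],None,fx=k,fy=k,interpolation=cv2.INTER_CUBIC))
E
python3 - <<'E'
from h import *
im=cv2.imread("pics/top0.png"); crop(im,180,70,400,260,"c_top.png",3.6)
im=cv2.imread("pics/scene0.png"); crop(im,110,150,380,350,"c_sc.png",2.9)
c=manip.get_calibration("top")
for n,u,v,z in [("tray",350,212,0.014),("block",234,196,.02),("green",279,222,.02),("lens",250,126,.17),("dishes",277,183,.044),("bottle",327,142,.115),("jar",252,237,.062),("weight",193,230,.05),("beaker",387,142,.085),("cambody",256,95,.18)]:
    print(n,px2w(c,u,v,z).round(3))
E
```

```text
tray [ 0.526 -0.216  0.014]
block [0.576 0.149 0.02 ]
green [0.494 0.008 0.02 ]
lens [0.757 0.09  0.17 ]
dishes [0.613 0.014 0.044]
bottle [ 0.725 -0.136  0.115]
jar [0.444 0.089 0.062]
weight [0.466 0.271 0.05 ]
beaker [ 0.733 -0.322  0.085]
cambody [0.845 0.073 0.18 ]
```

View pics/c_top.png

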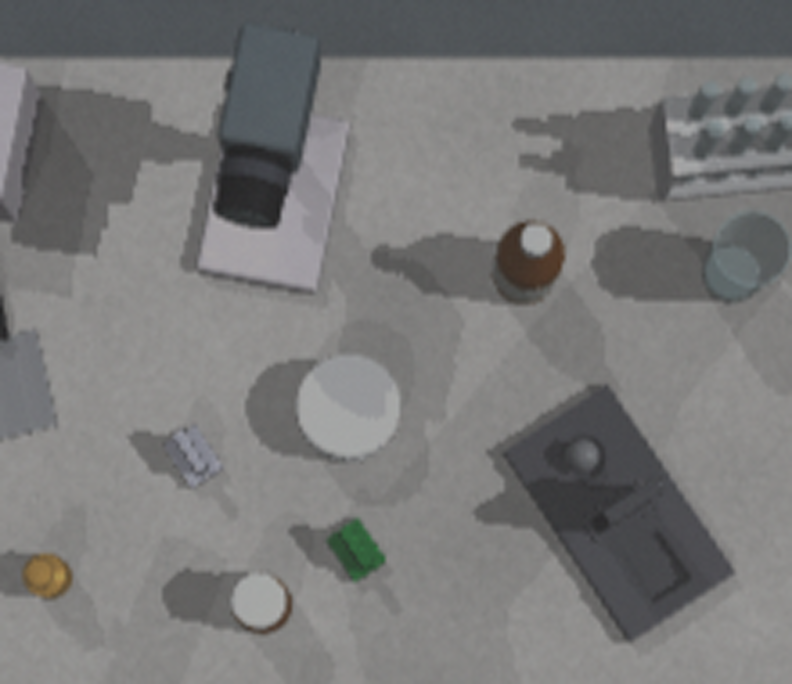

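View pics/c_sc.png

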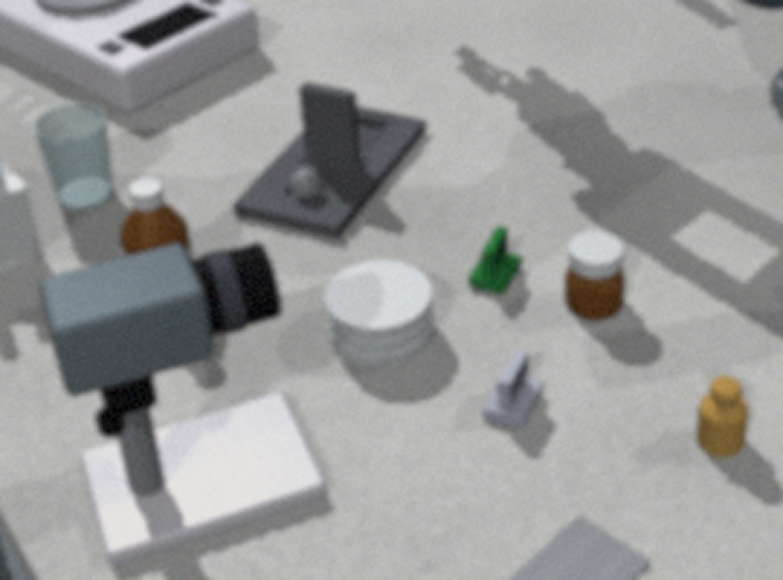

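Run:
```python
from h import *
c=manip.get_calibration("top")
P=lambda x,y,z:px2w(c,180+x/3.6,70+y/3.6,z)
cs=[P(*p,.014) for p in [(607,385),(735,573),(630,642),(503,453)]]
for p in cs: print(p.round(4))
print("ctr",np.mean(cs,0)); d=(cs[1]+cs[2]-cs[0]-cs[3])/2; print("len",np.linalg.norm(d),"yaw",np.arctan2(d[1],d[0]))
a,b=P(184,432,.042),P(215,470,.042); d=b-a; print("block",(a+b)/2,np.linalg.norm(d),np.arctan2(d[1],d[0]))
f=[P(*p,.012) for p in [(165,437),(194,426),(222,467),(193,488)]];print("foot",np.mean(f,0))
a,b=P(278,30,.2),P(258,130,.2); d=b-a; print("camaxis",np.arctan2(d[1],d[0]))
a,b=P(319,40,.2),P(299,157,.2); d=b-a; print("camaxis",np.arctan2(d[1],d[0]))
f=[P(*p,.015) for p in [(198,270),(318,291),(349,122)]]; print(f); d=f[1]-f[2];print("footaxis",np.arctan2(d[1],d[0])); d=f[1]-f[0];print("footaxis+90",np.arctan2(d[1],d[0]))
print("footfront mid",(f[0]+f[1])/2)
s=manip.sense(); from scipy.spatial.transform import Rotation as R
print(R.from_quat(s["tool_rot"]).as_matrix().round(3))
```

```text
[ 0.6383 -0.2138  0.014 ]
[ 0.4717 -0.3229  0.014 ]
[ 0.4116 -0.2302  0.014 ]
[ 0.5776 -0.1214  0.014 ]
ctr [ 0.52477464 -0.22207136  0.014     ]
len 0.19883046200849364 yaw -2.561449394864069
block [0.57514435 0.14287033 0.042     ] 0.04281954600277762 -2.456445226608105
foot [0.57667115 0.15109547 0.012     ]
camaxis 2.956358738161196
camaxis 2.980906495031701
[array([0.74202691, 0.14852137, 0.015     ]), array([0.72290657, 0.04171839, 0.015     ]), array([0.87787096, 0.01429625, 0.015     ])]
footaxis 2.966448139169719
footaxis+90 -1.7479441356628211
footfront mid [0.73246674 0.09511988 0.015     ]
[[ 0.923  0.384 -0.   ]
 [ 0.384 -0.923  0.002]
 [ 0.    -0.002 -1.   ]]
```

Call:
{"method": "arm_command", "body": {
  "rows": [
    [[20, 50, 0], 0.0, -1],
    [[24, 52, 0], 0.02, -1],
    [[24, 52, 0], 0.02, -1],
    [[24, 52, 0], 0.03, -1],
    [[24, 52, 0], 0.03, -1],
    [[24, 52, 0], 0.03, -1],
    [[24, 52, 0], 0.03, -1],
    [[24, 52, 0], 0.03, -1],
    [[24, 52, 0], 0.03, -1],
    [[24, 52, 0], 0.03, -1],
    [[24, 52, 0], 0.02, -1],
    [[24, 52, 0], 0.02, -1]
  ]
}}

```text
t: 1.65
tcp_pos: [0.5243, 0.0467, 0.2422]
tool_rot: [0.942, 0.336, -0.0, 0.0]
force: [-0.2, -0.1, -0.0]
finger_gap: 1.0
```

Call:
{"method": "arm_command", "body": {
  "rows": [
    [[24, 52, -10], 0, -1],
    [[20, 40, -20], 0, -1],
    [[10, 5, -20], 0, -1],
    [[0, 0, 0], 0, -1],
    [[0, 0, 0], 0, -1]
  ]
}}

```text
t: 2.28
tcp_pos: [0.5775, 0.1414, 0.1926]
tool_rot: [0.942, 0.335, -0.0, 0.0]
force: [0.7, -0.4, -0.4]
finger_gap: 0.998
```

Run:
```python
from h import *
c=manip.get_calibration("wrist"); im=manip.snapshot("wrist")
cv2.imwrite("pics/w1.png",im); s=manip.sense();print(s["tcp_pos"],s["q"],s["force"])
np.save("w1.npy",c,allow_pickle=True)
print(w2px(c,s["tcp_pos"]), w2px(c,[.577,.149,.012]))
```

```text
[0.57777678 0.14120717 0.1930551 ] [ 5.20160077e-02  5.46170896e-01  1.55977303e+00 -9.73115210e-05
  1.03505974e+00  9.40035988e-01] [ 0.21199885 -0.3252184   0.46036933]
[278.83151808 271.80586391] [272.19718768 181.28466211]
```

View pics/w1.png

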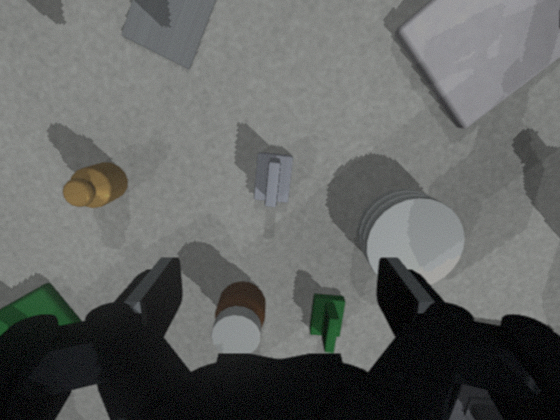

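The wrist picture shows the grey block at (273,180) just ahead of the fingers, with the dishes at right (415,240), the jar at (240,310) and the green decoy at (327,320).

Run:
```python
from h import *
crop(cv2.imread("pics/w1.png"),230,130,320,220,"c_w1.png",6.6)
```

```text
(no output)
```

View pics/c_w1.png

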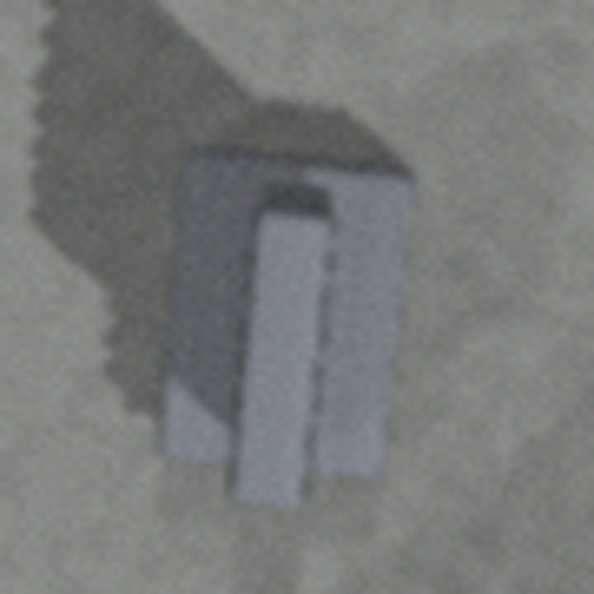

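Run:
```python
from h import *
c=np.load("w1.npy",allow_pickle=True).item()
P=lambda x,y,z:px2w(c,230+x/6.6-.42,130+y/6.6-.42,z)
for z,q in [(.012,[(181,160),(412,178),(383,475),(162,458)]),(.042,[(260,212),(328,218),(302,505),(233,498)])]:
    f=[P(*p,z) for p in q]; d=(f[3]+f[2]-f[0]-f[1])/2; e=(f[1]+f[2]-f[0]-f[3])/2
    print(np.mean(f,0).round(4),np.linalg.norm(d),np.linalg.norm(e),np.arctan2(d[1],d[0]),np.arctan2(e[1],e[0]))
```

```text
[0.5797 0.1506 0.012 ] 0.04443976072003438 0.033241166687744156 -2.543173283772402 -0.9662457230574693
[0.58   0.1507 0.042 ] 0.039133474362529154 0.009174548739340531 -2.5547135677442325 -0.9846442263147004
```

Call:
{"method": "arm_command", "body": {
  "rows": [
    [[2, 5, -30], -0.05, -1],
    [[0, 4, -40], -0.04, -1],
    [[0, 0, -30], 0, -1],
    [[0, 0, 0], 0, -1],
    [[0, 0, 0], 0, -1]
  ]
}}

```text
t: 2.95
tcp_pos: [0.5809, 0.1504, 0.094]
tool_rot: [0.956, 0.292, 0.001, 0.0]
force: [-0.2, -0.2, -0.0]
finger_gap: 0.997
```

Run:
```python
from h import *
c=manip.get_calibration("wrist"); im=manip.snapshot("wrist")
cv2.imwrite("pics/w2.png",im); s=manip.sense();print(s["tcp_pos"],s["q"],s["force"])
np.save("w2.npy",c,allow_pickle=True)
print(w2px(c,s["tcp_pos"]), w2px(c,[.58,.1507,.042]))
```

```text
[0.58120785 0.1505724  0.09427472] [6.75418683e-02 6.91251209e-01 1.61426148e+00 1.44883397e-05
 8.32459884e-01 1.04514960e+00] [-0.08018699  0.02348012 -0.0484046 ]
[278.08859265 271.23669215] [276.89238164 232.44062951]
```

View pics/w2.png

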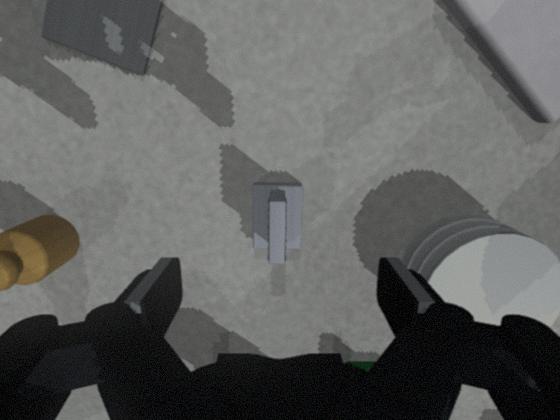

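The block's plate is centred between the fingers and square with them: the top of the plate spans (269..286, 203..264). Next I'll descend and grip.

Call:
{"method": "arm_command", "body": {
  "rows": [
    [[0, 0, -35], 0, -1],
    [[0, 0, -25], 0, -1],
    [[0, 0, -7], 0, -1],
    [[0, 0, 0], 0, -1],
    [[0, 0, 0], 0, 0],
    [[0, 0, 0], 0, 1],
    [[0, 0, 0], 0, 1],
    [[0, 0, 0], 0, 1],
    [[0, 0, 0], 0, 1],
    [[0, 0, 0], 0, 1]
  ],
  "squeeze": 40
}}

```text
t: 4.25
tcp_pos: [0.5801, 0.1509, 0.0256]
tool_rot: [0.956, 0.293, 0.0, 0.0]
force: [-0.2, 0.5, 2.7]
finger_gap: 0.107
```

Run:
```python
from h import *
c=manip.get_calibration("wrist"); im=manip.snapshot("wrist")
cv2.imwrite("pics/w3.png",im); s=manip.sense();print(s)
```

```text
{'t': 4.3, 'q': array([ 6.82124534e-02,  8.00608312e-01,  1.63634264e+00, -3.48553002e-05,
        7.04081610e-01,  1.04516375e+00]), 'qd': array([-2.03424230e-04, -1.41124842e-05,  1.46634592e-03,  3.91188366e-04,
       -6.53481245e-04,  1.35133754e-03]), 'tau': array([ 2.16149725e-02, -4.52087617e+01, -8.89464587e+00,  2.67336890e-02,
       -4.27067117e-02,  1.40884225e-02]), 'tcp_pos': array([0.58008104, 0.15088251, 0.02558323]), 'tool_rot': array([9.56237499e-01, 2.92591467e-01, 2.70196498e-04, 7.44841429e-05]), 'force': array([0.1944646 , 0.00441079, 3.14486829]), 'ft_torque': array([0.01035007, 0.03376076, 0.03330675]), 'finger_gap': 0.11306628022025118}
```

View pics/w3.png

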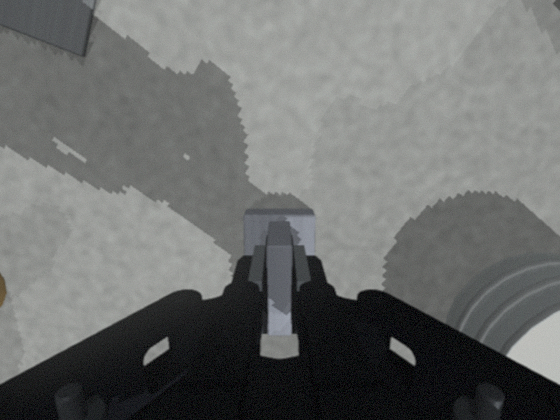

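Call:
{"method": "arm_command", "body": {
  "rows": [
    [[0, 0, 20], 0, 1],
    [[0, 0, 50], 0, 1],
    [[0, -10, 50], 0, 1],
    [[-10, -40, 14], 0, 1],
    [[-18, -50, 0], 0, 1],
    [[-18, -50, 0], 0, 1],
    [[-18, -50, 0], 0, 1],
    [[-18, -50, 0], 0, 1],
    [[-18, -50, 0], 0, 1],
    [[-18, -50, 0], 0, 1],
    [[-18, -50, 0], 0, 1],
    [[-14, -36, 0], -0.01, 1]
  ]
}}

```text
t: 5.8
tcp_pos: [0.429, -0.2874, 0.1603]
tool_rot: [0.958, 0.287, 0.0, 0.001]
force: [0.2, -0.5, -0.6]
finger_gap: 0.107
```

Call:
{"method": "arm_command", "body": {
  "rows": [
    [[0, 0, 0], 0, 1],
    [[0, 0, 0], 0, 1],
    [[0, 0, 0], 0, 1]
  ]
}}

```text
t: 6.18
tcp_pos: [0.43, -0.2837, 0.1595]
tool_rot: [0.957, 0.289, -0.0, -0.0]
force: [0.5, 0.1, -0.9]
finger_gap: 0.107
```

Run:
```python
from h import *
c=manip.get_calibration("wrist"); im=manip.snapshot("wrist")
cv2.imwrite("pics/w4.png",im); s=manip.sense();print(s["tcp_pos"],s["tool_rot"],s["force"],s["finger_gap"])
np.save("w4.npy",c,allow_pickle=True)
cv2.imwrite("pics/top4.png",manip.snapshot("top"))
```

```text
[ 0.43009183 -0.28371224  0.15944775] [ 9.57415666e-01  2.88712928e-01 -6.78013354e-05 -2.88966005e-04] [ 1.00699008  0.17423529 -0.3561803 ] 0.11011207433661843
```

View pics/w4.png

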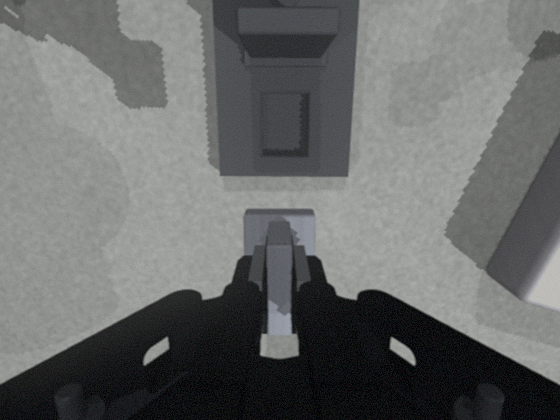

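The wrist picture shows the block held, with its foot's front edge at row 211, columns 245–315. The tray is ahead: pocket around (285,125), the tray's near edge at row 175.

Run:
```python
from h import *
im=cv2.imread("pics/w4.png"); im=np.clip(im.astype(float)*1.8,0,255).astype(np.uint8)
crop(im,205,50,365,250,"c_w4.png",3)
crop(im,240,80,330,170,"c_w4b.png",6.6)
```

```text
(no output)
```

View pics/c_w4.png

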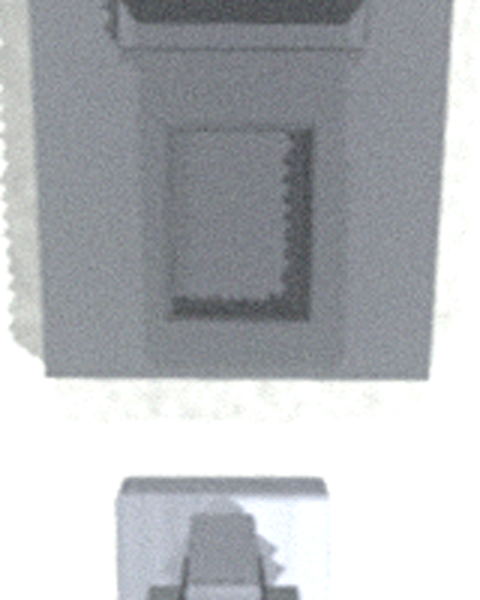

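View pics/c_w4b.png

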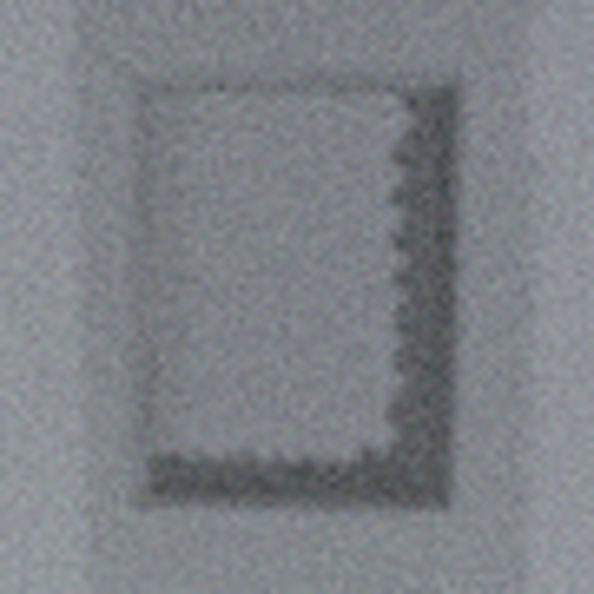

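```bash
cat > meas.py <<'E'
from h import *
from scipy.optimize import least_squares
def edge(g,p0,p1):
    # strongest |gradient| along segment p0->p1 (subpixel)
    n=int(np.hypot(*(np.array(p1)-p0))*5)+1
    xs=np.linspace(p0[0],p1[0],n).astype(np.float32);ys=np.linspace(p0[1],p1[1],n).astype(np.float32)
    v=cv2.remap(g,xs[None],ys[None],cv2.INTER_LINEAR)[0]
    d=np.gradient(cv2.GaussianBlur(v[None],(0,0),3)[0]); a=np.abs(d); a[:4]=0;a[-4:]=0
    i=a.argmax(); w=a**4; lo,hi=max(0,i-5),i+6
    k=(np.arange(lo,min(hi,n))*w[lo:hi]).sum()/w[lo:hi].sum()/(n-1)
    return np.array(p0)+k*(np.array(p1)-np.array(p0)), a[i]
E
python3 - <<'E'
from meas import *
im=cv2.imread("pics/w4.png"); g=cv2.GaussianBlur(im,(0,0),.8).mean(2).astype(np.float32)
c=np.load("w4.npy",allow_pickle=True).item()
obs=[] # (px, kind)
for u in range(226,346,4): obs.append((edge(g,(u,168),(u,184))[0],"N"))
for v in range(90,172,4):
    obs.append((edge(g,(211,v),(227,v))[0],"L")); obs.append((edge(g,(342,v),(362,v))[0],"R"))
W=[(px2w(c,*p,.014)[:2],k) for p,k in obs]
def res(q):
    x,y,t=q; ca,sa=np.cos(t),np.sin(t); r=[]
    for w,k in W:
        d=w-[x,y]; X=ca*d[0]+sa*d[1]; Y=-sa*d[0]+ca*d[1]
        r.append({"N":X-.1,"L":abs(Y)-.055 ,"R":abs(Y)-.055}[k])
    return np.array(r)*1000
s=least_squares(res,[.525,-.222,-2.56],loss="soft_l1")
print(s.x, "rms", np.sqrt((res(s.x)**2).mean()))
r=res(s.x)
for k in "NLR": print(k, np.mean([a for a,(w,kk) in zip(r,W) if kk==k]).round(2))
x,y,t=s.x; ax=np.array([np.cos(t),np.sin(t)]); 
print("pocket",np.array([x,y])+.057*ax)
# pocket outline from zoomed
ps=[px2w(c,240+a/6.6-.42,80+b/6.6-.42,.014) for a,b in [(138,85),(460,85),(450,503),(140,505)]]
print("pocket px mean",np.mean(ps,0), np.linalg.norm(ps[1]-ps[0]),np.linalg.norm(ps[2]-ps[1]))
# held block
tp=manip.sense(); Tp=tp["tcp_pos"]; 
E=[edge(g,(u,200),(u,214))[0] for u in list(range(252,308,4))]; 
zf=Tp[2]-.0256
from scipy.spatial.transform import Rotation as R
M=R.from_quat(tp["tool_rot"]).as_matrix()
for zz in (0,.012):
    f=np.array([px2w(c,*p,zf+zz)-Tp for p in E])@M; print("front edge tool xy",f.mean(0),f[:,0].std())
for v in (225,235,245):
    a=edge(g,(236,v),(250,v))[0]; b=edge(g,(310,v),(325,v))[0]
    print(a,b,(px2w(c,*a,zf+.012)-Tp)@M,(px2w(c,*b,zf+.012)-Tp)@M)
print("predicted tcp px for foot corners",[w2px(c,Tp+M@np.array([.023,s_,.0256-.012])).round(1) for s_ in(-.017,.017)])
print("tooly yaw",np.arctan2(M[1,1],M[0,1]), "tool x yaw",np.arctan2(M[1,0],M[0,0]))
print("edge rows",np.array(E)[:,1].round(1))
E
```

```text
[ 0.52957024 -0.22364192 -2.56441533] rms 0.5916944430154265
N 0.0
L 0.29
R 0.1
pocket [ 0.48180389 -0.25474458]
pocket px mean [ 0.48165449 -0.2553639   0.014     ] 0.03916148434996245 0.05062950648058933
front edge tool xy [ 0.02182267 -0.00027479  0.0256005 ] 3.494338528425669e-05
front edge tool xy [ 0.02527828 -0.00023216  0.01360054] 3.229103516794993e-05
[243.02173238 225.        ] [315.4291237 225.       ] [ 0.01709167 -0.01670073  0.01360805] [0.01707843 0.01736365 0.01359223]
[243.05403673 235.        ] [315.62472255 235.        ] [ 0.01208133 -0.01683649  0.01360803] [0.01206877 0.01760317 0.01359203]
[243.15240404 245.        ] [315.2611418 245.       ] [ 0.00698261 -0.01694301  0.01360799] [0.00697085 0.01757925 0.01359195]
predicted tcp px for foot corners [array([242., 213.]), array([315. , 212.9])]
tooly yaw -0.9850638395118126 tool x yaw 0.5857324793537554
edge rows [208.3 208.2 208.4 208.2 208.2 208.2 208.4 208.2 208.2 208.4 208.4 208.2
 208.2 208.2]
```

Call:
{"method": "arm_command", "body": {
  "rows": [
    [[-10, -9, -20], -0.009, 1],
    [[-10, -9, -40], 0, 1],
    [[0, 0, -40], 0, 1],
    [[0, 0, -4], 0, 1],
    [[0, 0, 0], 0, 1],
    [[0, 0, 0], 0, 1]
  ]
}}

```text
t: 7.02
tcp_pos: [0.4108, -0.3037, 0.0568]
tool_rot: [0.959, 0.284, 0.001, 0.001]
force: [0.2, -0.8, -0.4]
finger_gap: 0.108
```

Run:
```python
from h import *
c=manip.get_calibration("wrist"); im=manip.snapshot("wrist")
cv2.imwrite("pics/w5.png",im); s=manip.sense();print(s["tcp_pos"],s["tool_rot"],s["force"],s["finger_gap"])
np.save("w5.npy",c,allow_pickle=True)
im=np.clip(im.astype(float)*1.8,0,255).astype(np.uint8)
cv2.imwrite("pics/w5b.png",im)
```

```text
[ 0.41076015 -0.30371102  0.05679934] [9.58900273e-01 2.83738918e-01 6.59369083e-04 1.43473408e-03] [-0.11391866 -0.3749245  -0.91843826] 0.10795970000283474
```

View pics/w5b.png

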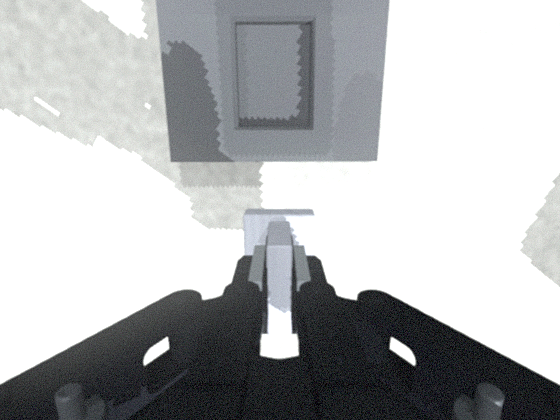

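The pocket now lies at (235..314, 20..129), the tray's near edge is at row 160, columns 171–378, and the held foot's front edge is at row 210.

Run:
```python
from meas import *
im=cv2.imread("pics/w5.png"); g=cv2.GaussianBlur(im,(0,0),.8).mean(2).astype(np.float32)
c=np.load("w5.npy",allow_pickle=True).item()
crop(np.clip(im*1.8,0,255).astype(np.uint8),220,5,330,145,"c_w5.png",4.2)
crop(np.clip(im*1.3,0,255).astype(np.uint8),230,195,330,255,"c_w5b.png",6)
obs=[]
for u in range(178,372,5): obs.append((edge(g,(u,152),(u,168))[0],"N"))
for v in range(10,156,5):
    obs.append((edge(g,(150,v),(180,v))[0],"L")); obs.append((edge(g,(370,v),(398,v))[0],"R"))
W=[(px2w(c,*p,.014)[:2],k) for p,k in obs]
def res(q):
    x,y,t=q; ca,sa=np.cos(t),np.sin(t); r=[]
    for w,k in W:
        d=w-[x,y]; X=ca*d[0]+sa*d[1]; Y=-sa*d[0]+ca*d[1]
        r.append({"N":X-.1,"L":abs(Y)-.055 ,"R":abs(Y)-.055}[k])
    return np.array(r)*1000
s=least_squares(res,[.525,-.222,-2.56],loss="soft_l1")
r=res(s.x);print(s.x, "rms", np.sqrt((r**2).mean()))
for k in "NLR": print(k, np.mean([a for a,(w,kk) in zip(r,W) if kk==k]).round(2))
x,y,t=s.x; ax=np.array([np.cos(t),np.sin(t)]); 
print("pocket",np.array([x,y])+.057*ax)
from scipy.spatial.transform import Rotation as R
S=manip.sense(); M=R.from_quat(S["tool_rot"]).as_matrix(); Tp=S["tcp_pos"]
print("tool x yaw",np.arctan2(M[1,0],M[0,0]),"zaxis",M[:,2])
print("pocket in tool",(M.T@(np.r_[np.array([x,y])+.057*ax,.014]-Tp)).round(4))
np.save("tray.npy",s.x)
zf=Tp[2]-.0256
for u in (252,262,272,290,300): 
    p=edge(g,(u,204),(u,211))[0]; print(p, (M.T@(px2w(c,*p,zf)-Tp)).round(4))
```

```text
[ 0.52948911 -0.22367981 -2.56340843] rms 0.14906924231016583
N 0.0
L 0.18
R 0.18
pocket [ 0.4817541  -0.25483055]
tool x yaw 0.5753835207498865 zaxis [ 0.00207872 -0.00237736 -0.99999501]
pocket in tool [ 0.0861 -0.0025  0.0428]
[252.        208.1750277] [ 0.022  -0.0131  0.0256]
[262.         207.03386569] [ 0.0226 -0.008   0.0256]
[272.         208.18636824] [ 0.022  -0.003   0.0256]
[290.         208.34601593] [0.0219 0.006  0.0256]
[300.         208.21804355] [0.022  0.011  0.0256]
```

View pics/c_w5.png

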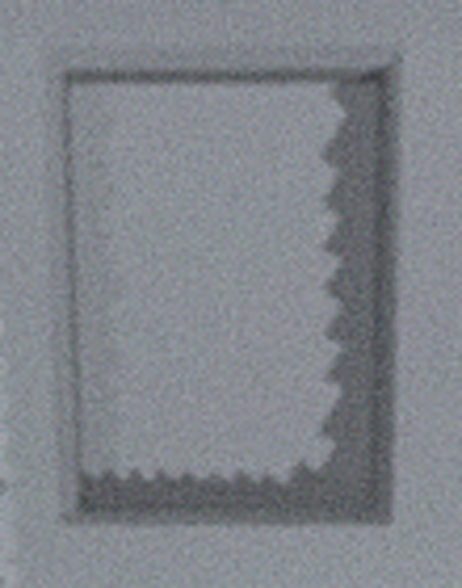

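View pics/c_w5b.png

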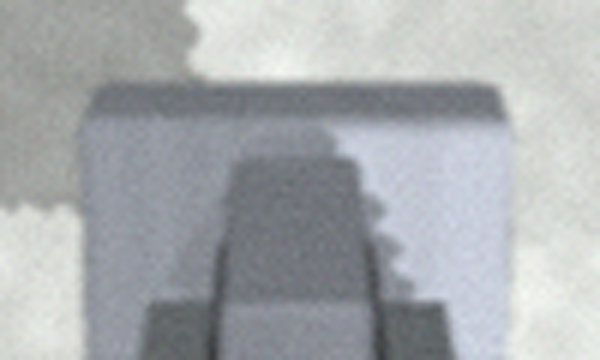

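Call:
{"method": "arm_command", "body": {
  "rows": [
    [[24, 17, 0], 0, 1],
    [[24, 17, 0], 0, 1],
    [[16, 11, 0], 0, 1],
    [[7.4, 4.5, 0], 0.003, 1],
    [[0, 0, 0], 0, 1],
    [[0, 0, 0], 0, 1]
  ]
}}

```text
t: 7.82
tcp_pos: [0.4806, -0.2539, 0.0553]
tool_rot: [0.959, 0.285, -0.0, -0.0]
force: [0.3, 0.7, -0.7]
finger_gap: 0.109
```

Run:
```python
from h import *
c=manip.get_calibration("wrist"); im=manip.snapshot("wrist")
s=manip.sense();print(s["tcp_pos"],s["tool_rot"],s["force"],s["finger_gap"])
im=np.clip(im.astype(float)*1.8,0,255).astype(np.uint8)
cv2.imwrite("pics/w6.png",im)
```

```text
[ 0.480542   -0.25396982  0.05523392] [ 9.58681447e-01  2.84481558e-01 -2.48839070e-04 -2.52363602e-04] [ 0.19171391  0.38663087 -0.86929028] 0.10742276979762055
```

View pics/w6.png

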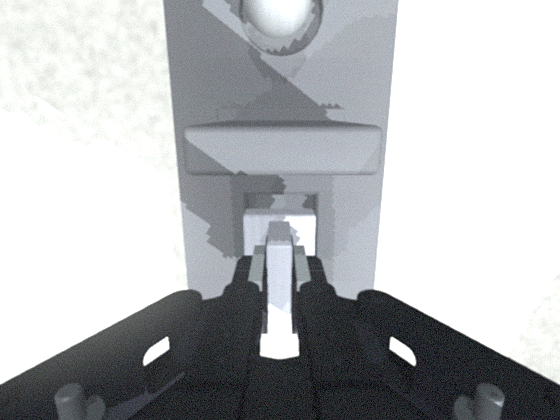

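Call:
{"method": "arm_command", "body": {
  "rows": [
    [[1.6, -0.3, -4], 0, 1],
    [[0, 0, -5], 0, 1],
    [[0, 0, 0], 0, 1],
    [[0, 0, 0], 0, 1]
  ]
}}

```text
t: 8.38
tcp_pos: [0.4827, -0.2539, 0.0461]
tool_rot: [0.959, 0.285, -0.0, -0.0]
force: [0.5, -0.4, -1.2]
finger_gap: 0.107
```

Run:
```python
from h import *
c=manip.get_calibration("wrist"); im=manip.snapshot("wrist")
s=manip.sense();print(s["tcp_pos"],s["tool_rot"],s["force"],s["finger_gap"])
im=np.clip(im.astype(float)*1.6,0,255).astype(np.uint8)
crop(im,220,170,340,270,"w7.png",6)
x,y,t=np.load("tray.npy"); ax=np.array([np.cos(t),np.sin(t)]);ay=np.array([-ax[1],ax[0]])
p=np.array([x,y])+.057*ax
for a,b in [(-.0245,-.0185),(-.0245,.0185),(.0245,-.0185),(.0245,.0185)]:
    q=w2px(c,np.r_[p+a*ax+b*ay,.014]); print(((q-[220,170])*6).round(0))
```

```text
[ 0.4827748  -0.25391951  0.04622902] [ 9.58566309e-01  2.84869484e-01 -5.10151277e-05 -8.05298771e-05] [-0.00408247 -0.73774095 -0.32811958] 0.10807023934085633
[138. 194.]
[565. 194.]
[154. 701.]
[550. 701.]
```

View pics/w7.png

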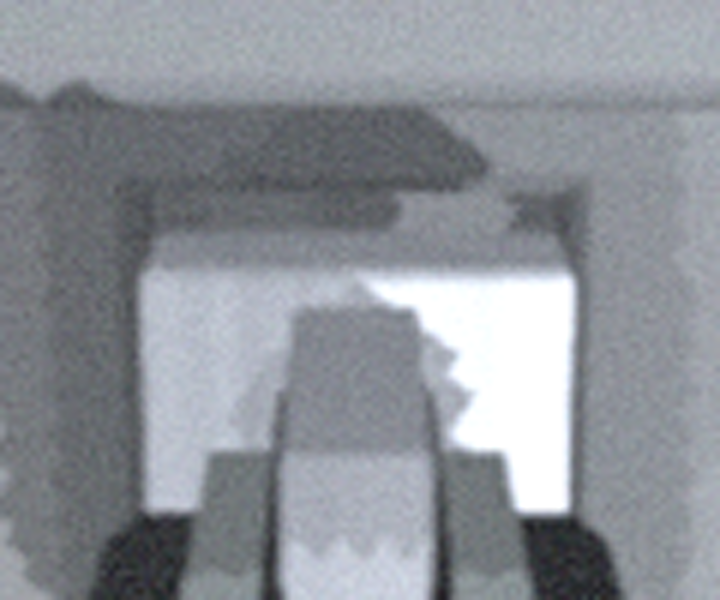

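Call:
{"method": "arm_command", "body": {
  "rows": [
    [[-0.3, -0.2, -4], 0, 1],
    [[0, 0, -4], 0, 1],
    [[0, 0, -3], 0, 1],
    [[0, 0, -2], 0, 1],
    [[0, 0, 0], 0, 1]
  ]
}}

```text
t: 9.05
tcp_pos: [0.4824, -0.2541, 0.0331]
tool_rot: [0.959, 0.285, -0.0, -0.0]
force: [0.2, -0.2, -0.1]
finger_gap: 0.108
```

Run:
```python
from h import *
im=manip.snapshot("wrist")
s=manip.sense();print(s["tcp_pos"],s["tool_rot"],s["force"],s["finger_gap"],s["ft_torque"])
im=np.clip(im.astype(float)*1.6,0,255).astype(np.uint8)
crop(im,220,170,340,270,"w8.png",6)
```

```text
[ 0.48252272 -0.25411344  0.03321248] [ 9.58554002e-01  2.84910899e-01 -4.29994809e-05 -5.51245933e-05] [ 0.18628993  0.39003942 -1.01201938] 0.10816338303184811 [-0.007738    0.00394239  0.02578817]
```

View pics/w8.png

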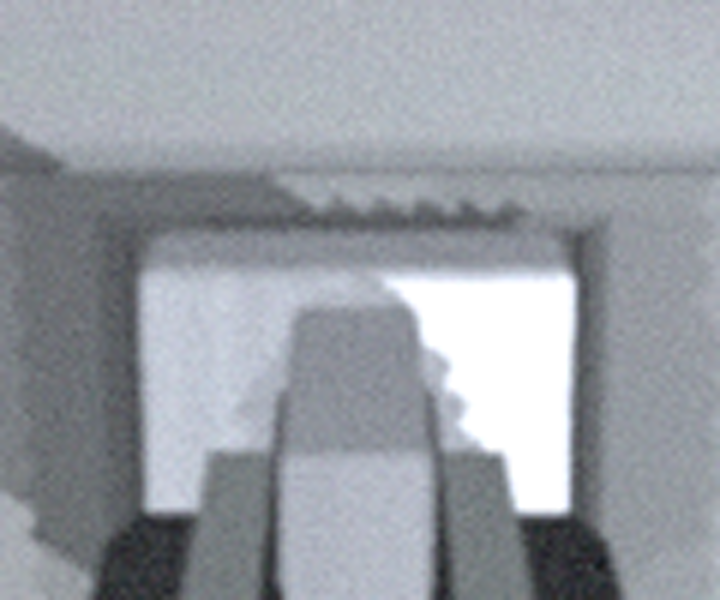

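Call:
{"method": "arm_command", "body": {
  "rows": [
    [[0, 0, -1.6], 0, 1],
    [[0, 0, 0], 0, 1],
    [[0, 0, 0], 0, 1]
  ]
}}

```text
t: 9.48
tcp_pos: [0.4826, -0.2542, 0.0318]
tool_rot: [0.959, 0.285, 0.0, 0.0]
force: [-0.5, 0.1, -0.7]
finger_gap: 0.112
```

Call:
{"method": "arm_command", "body": {
  "rows": [
    [[0, 0, 0], 0, 0.7],
    [[0, 0, 0], 0, 0.4],
    [[0, 0, 0], 0, 0.2],
    [[0, 0, 0], 0, 0],
    [[0, 0, 0], 0, 0],
    [[0, 0, 0], 0, 0]
  ]
}}

```text
t: 10.22
tcp_pos: [0.4825, -0.2541, 0.0317]
tool_rot: [0.959, 0.285, 0.0, 0.0]
force: [0.4, -0.1, 0.8]
finger_gap: 0.498
```

Run:
```python
from h import *
im=manip.snapshot("wrist")
s=manip.sense();print(s["tcp_pos"],s["tool_rot"],s["force"],s["finger_gap"],s["ft_torque"])
im=np.clip(im.astype(float)*1.6,0,255).astype(np.uint8)
cv2.imwrite("pics/w9.png",im)
```

```text
[ 0.48252063 -0.25412868  0.03170545] [ 9.58563076e-01  2.84880375e-01 -2.05157955e-06 -2.83617739e-05] [-0.37812797  0.70653775  0.43451125] 0.5004869520215102 [-0.01505883  0.0191041  -0.02283846]
```

View pics/w9.png

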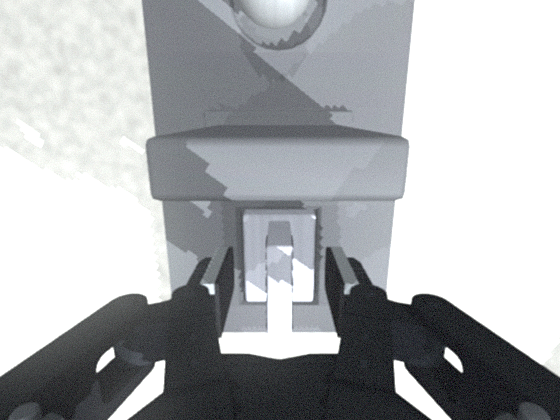

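The block is let go and looks seated, its foot inside the pocket with even margins (245..316, 210..303). Now I'll go up, turn and move over the handle.

Call:
{"method": "arm_command", "body": {
  "rows": [
    [[0, 0, 10], 0, 0],
    [[0, 0, 30], 0, 0],
    [[0, 0, 50], 0, 0],
    [[5, 3, 40], 0.1, 0],
    [[5, 3, 10], 0.17, 0],
    [[5, 3, 0], 0.17, 0],
    [[5, 3, 0], 0.17, 0],
    [[5, 3, 0], 0.17, 0],
    [[5, 4, 0], 0.17, 0],
    [[5, 4, 0], 0.17, 0],
    [[5, 4, 0], 0.17, 0],
    [[5, 3, 0], 0.17, 0]
  ]
}}

```text
t: 11.78
tcp_pos: [0.5275, -0.2238, 0.1724]
tool_rot: [0.522, 0.853, -0.0, 0.0]
force: [-0.1, -0.7, -0.1]
finger_gap: 0.499
```

Call:
{"method": "arm_command", "body": {
  "rows": [
    [[2, 0.4, 0], 0.111, 0],
    [[0, 0, 0], 0, 0],
    [[0, 0, 0], 0, 0],
    [[0, 0, 0], 0, 0]
  ]
}}

```text
t: 12.28
tcp_pos: [0.5294, -0.2238, 0.1718]
tool_rot: [0.477, 0.879, -0.0, -0.0]
force: [-0.5, 0.4, -0.2]
finger_gap: 0.5
```

Run:
```python
from h import *
from scipy.spatial.transform import Rotation as R
c=manip.get_calibration("wrist"); im=manip.snapshot("wrist"); np.save("w10.npy",c,allow_pickle=True)
s=manip.sense();print(s["tcp_pos"],s["q"],s["force"],s["finger_gap"])
M=R.from_quat(s["tool_rot"]).as_matrix(); print("tooly yaw",np.arctan2(M[1,1],M[0,1]))
cv2.imwrite("pics/w10raw.png",im)
im=np.clip(im.astype(float)*1.6,0,255).astype(np.uint8)
x,y,t=np.load("tray.npy"); ax=np.array([np.cos(t),np.sin(t)]);ay=np.array([-ax[1],ax[0]])
for a in (-.007,.007):
  for b in (-.028,.028): print(w2px(c,np.r_[np.array([x,y])+a*ax+b*ay,.095]).round(1))
cv2.imwrite("pics/w10.png",im)
top=manip.snapshot("top"); cv2.imwrite("pics/top10.png",top); crop(top,300,150,400,260,"c_top10.png",5.4)
```

```text
[ 0.52938709 -0.22373971  0.17180092] [-5.94214793e-01  5.51110560e-01  1.62862209e+00 -2.71379195e-05
  9.61930210e-01 -1.17145914e+00] [-0.30758349  0.60961122  0.0426187 ] 0.5013884294134401
tooly yaw 0.5772598722949378
[291.2 177.7]
[290.5 257.3]
[269.6 177.8]
[270.4 257.4]
```

View pics/w10.png

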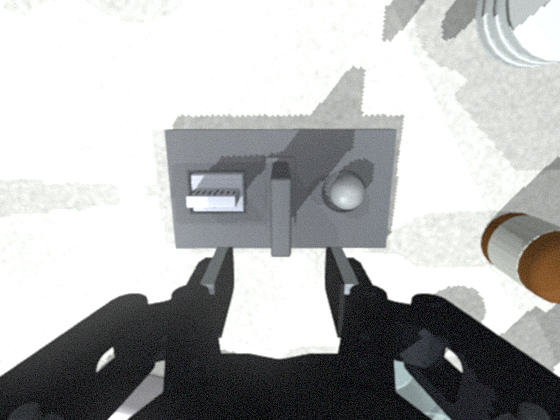

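The handle (271..291, 162..256) is centred and square between the fingers, the ball is at (346,190) and the block sits in its pocket at (217,192). Next I'll descend and pinch.

Call:
{"method": "arm_command", "body": {
  "rows": [
    [[0, 0, -40], 0, 0],
    [[0, 0, -40], 0, 0],
    [[0, 0, -20], 0, 0],
    [[0, 0, -6], 0, 0],
    [[0, 0, 0], 0, 0.3],
    [[0, 0, 0], 0, 0.6],
    [[0, 0, 0], 0, 1],
    [[0, 0, 0], 0, 1],
    [[0, 0, 0], 0, 1],
    [[0, 0, 0], 0, 1]
  ],
  "squeeze": 40
}}

```text
t: 13.62
tcp_pos: [0.5304, -0.2242, 0.0669]
tool_rot: [0.476, 0.879, -0.0, 0.001]
force: [-0.0, -0.1, 5.7]
finger_gap: 0.16
```

Call:
{"method": "arm_command", "body": {
  "rows": [
    [[0, 0, 0], 0, 1],
    [[0, 0, 0], 0, 1],
    [[0, 0, 0], 0, 1]
  ],
  "squeeze": 80
}}

```text
t: 14.0
tcp_pos: [0.5304, -0.2242, 0.067]
tool_rot: [0.476, 0.879, -0.0, 0.001]
force: [-0.3, 0.5, 6.8]
finger_gap: 0.157
```

Run:
```python
from h import *
im=manip.snapshot("wrist")
s=manip.sense();print(s["tcp_pos"],s["tool_rot"],s["force"],s["finger_gap"],s["ft_torque"])
im=np.clip(im.astype(float)*1.6,0,255).astype(np.uint8)
cv2.imwrite("pics/w11.png",im)
```

```text
[ 0.53039593 -0.22418586  0.06698432] [ 4.76241760e-01  8.79313424e-01 -9.41417481e-05  1.29621542e-03] [0.19149931 0.12582506 7.34463082] 0.151983530904162 [ 0.04132341  0.06431344 -0.00486967]
```

View pics/w11.png

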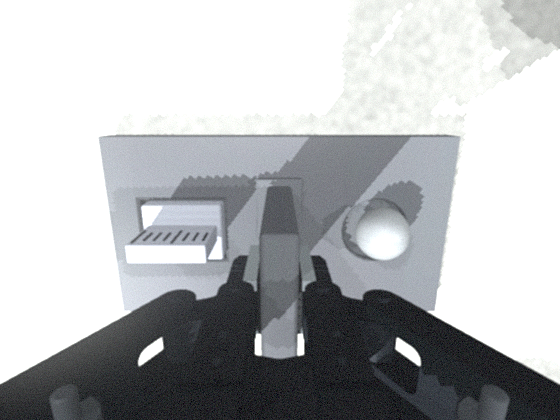

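Call:
{"method": "arm_command", "body": {
  "rows": [
    [[0, 0, 3], 0, 1],
    [[0, 0, 7], 0, 1],
    [[0, 0, 12], 0, 1],
    [[0, 0, 18], 0, 1],
    [[0, 0, 22], 0, 1],
    [[0, 0, 24], 0, 1],
    [[0, 0, 22], 0, 1],
    [[0, 0, 18], 0, 1],
    [[0, 0, 12], 0, 1],
    [[0, 0, 7], 0, 1],
    [[0, 0, 3], 0, 1],
    [[0, 0, 0], 0, 1]
  ]
}}

```text
t: 15.55
tcp_pos: [0.5293, -0.2236, 0.2133]
tool_rot: [0.476, 0.879, 0.0, -0.0]
force: [-0.1, 0.1, -5.5]
finger_gap: 0.154
```

Run:
```python
from h import *
im=manip.snapshot("wrist")
s=manip.sense();print(s["tcp_pos"],s["tool_rot"],s["force"],s["finger_gap"],s["ft_torque"])
im=np.clip(im.astype(float)*1.6,0,255).astype(np.uint8)
cv2.imwrite("pics/w12.png",im)
im=manip.snapshot("scene"); cv2.imwrite("pics/sc12.png",im); crop(im,100,130,330,340,"c_sc12.png",2.8)
im=manip.snapshot("top"); cv2.imwrite("pics/top12.png",im)
crop(im,210,60,310,170,"c_top12.png",5.4)
```

```text
[ 0.52921754 -0.22352282  0.21315402] [ 4.76268864e-01  8.79299494e-01  5.25606539e-05 -6.04686279e-04] [ 0.1668063  -0.19521078 -6.21140064] 0.15371945501634715 [ 0.01260208  0.02098037 -0.01655166]
```

View pics/w12.png

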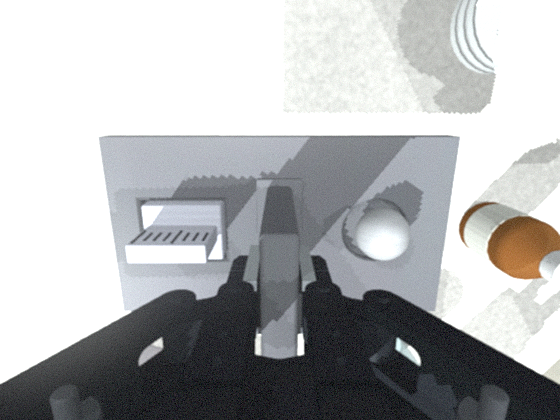

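View pics/c_sc12.png

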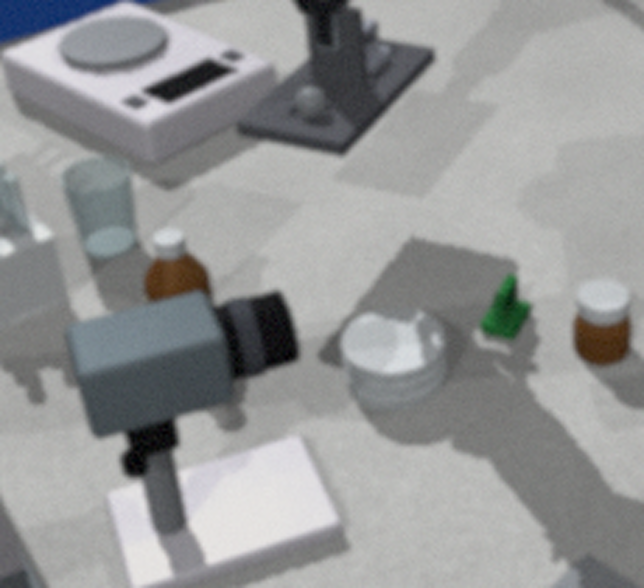

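View pics/c_top12.png

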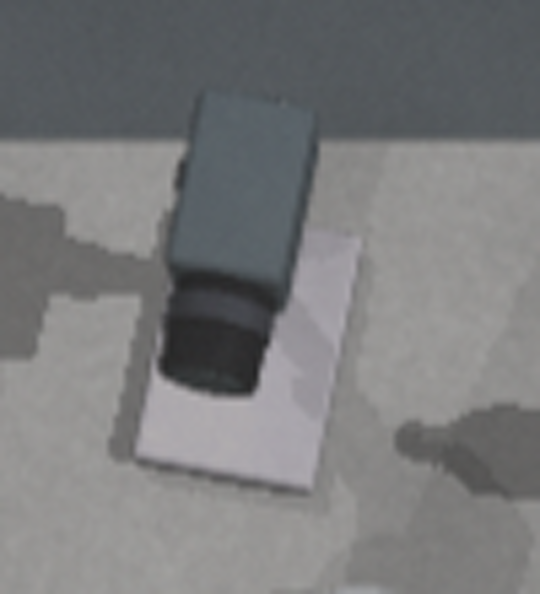

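Run:
```python
from h import *
c=manip.get_calibration("top"); s=manip.get_calibration("scene")
T=lambda x,y,z:px2w(c,210+x/5.4-.4,60+y/5.4-.4,z)
print("lens top",T(211,374,.17), T(160,363,.17),T(262,385,.17))
a,b=T(137,464,0),T(310,494,0); m=(a+b)/2; d=b-a; n=np.array([-d[1],d[0]])/np.linalg.norm(d[:2]); yaw=np.arctan2(n[1],n[0]); print("foot front",m,np.linalg.norm(d),"cam x yaw",yaw)
print("lens from foot",m[:2]+.01*n)
e=T(363,236,.012)-T(312,488,.012); print("foot side yaw",np.arctan2(e[1],e[0]))
e=T(318,115,.2)-T(290,290,.2); print(np.arctan2(e[1],e[0]))
e=T(200,95,.2)-T(168,265,.2); print(np.arctan2(e[1],e[0]))
print("scene lens", px2w(s,100+283/2.8,130+331/2.8,.17))
for p in [(.745,.093,.17),(.757,.09,.17)]:
  print(p,(w2px(c,p)-[210,60])*5.4,(w2px(s,p)-[100,130])*2.8)
S=lambda x,y,z:px2w(s,100+x/2.8,130+y/2.8,z)
print("scene foot top front corners z.012", S(300,437,.015),S(342,530,.015),S(344,545,0))
# tray check in scene : corners of tray underside near (242,128)(342,152)(434,50)
for z in (.16,): print([S(*p,z).round(3) for p in [(240,125),(343,147),(434,50)]])
```

```text
lens top [0.74828751 0.09401887 0.17      ] [0.75431189 0.12121923 0.17      ] [0.74226916 0.06684571 0.17      ]
foot front [0.735073   0.09827016 0.        ] 0.10531356299167197 cam x yaw -0.17555586842962648
lens from foot [0.74491929 0.0965236 ]
foot side yaw -0.1928355701157097
-0.15036164447085387
-0.17189001485157193
scene lens [0.7537486  0.10009077 0.17      ]
(0.745, 0.093, 0.17) [210.71059321 377.85941008] [289.28732488 321.55050143]
(0.757, 0.09, 0.17) [216.50301478 355.89669918] [272.49520027 325.55204684]
scene foot top front corners z.012 [0.73019821 0.04920703 0.015     ] [0.75222216 0.15794568 0.015     ] [7.52569471e-01 1.59183949e-01 1.11022302e-16]
[array([ 0.642, -0.204,  0.16 ]), array([ 0.585, -0.114,  0.16 ]), array([ 0.418, -0.225,  0.16 ])]
```

The tray is level in the grip. The lens, with the picture biases cross-checked, is at about (0.752, 0.093, 0.17) with camera yaw −0.172, so the focus is at about (0.614, 0.117, 0.17). I'll carry smoothly.

Call:
{"method": "arm_command", "body": {
  "rows": [
    [[1, 3, 0], 0.02, 1],
    [[2, 7, 0], 0.04, 1],
    [[3, 12, 0], 0.05, 1],
    [[4.5, 18, 0], 0.05, 1],
    [[5.5, 22, 0], 0.05, 1],
    [[6, 25, 0], 0.05, 1],
    [[6, 25, 0], 0.05, 1],
    [[6, 25, 0], 0.05, 1],
    [[6, 25, 0], 0.05, 1],
    [[6, 25, 0], 0.05, 1],
    [[6, 25, 0], 0.05, 1],
    [[6, 25, 0], 0.05, 1]
  ]
}}

```text
t: 17.2
tcp_pos: [0.5873, 0.0156, 0.2137]
tool_rot: [0.213, 0.977, 0.0, -0.0]
force: [-0.5, -0.5, -5.5]
finger_gap: 0.154
```

Call:
{"method": "arm_command", "body": {
  "rows": [
    [[6, 25, 0], 0.05, 1],
    [[6, 22, 0], 0.05, 1],
    [[5, 18, 0], 0.04, 1],
    [[4, 14, 0], 0.04, 1],
    [[3, 10, 0], 0.03, 1],
    [[2, 7, 0], 0.03, 1],
    [[1.5, 4, 0], 0.02, 1],
    [[0.5, 3, 0], 0.01, 1],
    [[0, 0, 0], 0, 1],
    [[0, 0, 0], 0, 1],
    [[0, 0, 0], 0, 1],
    [[0, 0, 0], 0, 1]
  ]
}}

```text
t: 18.7
tcp_pos: [0.6155, 0.1161, 0.2137]
tool_rot: [0.081, 0.997, -0.0, -0.0]
force: [-0.3, -0.9, -6.1]
finger_gap: 0.153
```

Run:
```python
from h import *
from scipy.spatial.transform import Rotation as R
im=manip.snapshot("wrist")
s=manip.sense();print(s["tcp_pos"],s["force"],s["finger_gap"],s["ft_torque"],abs(s["qd"]).max())
M=R.from_quat(s["tool_rot"]).as_matrix(); print("tooly yaw",np.arctan2(M[1,1],M[0,1]),M[:,2])
im=np.clip(im.astype(float)*1.6,0,255).astype(np.uint8)
cv2.imwrite("pics/w13.png",im)
im=manip.snapshot("scene"); cv2.imwrite("pics/sc13.png",im); crop(im,100,100,380,310,"c_sc13.png",2.8)
im=manip.snapshot("top"); cv2.imwrite("pics/top13.png",im)
crop(im,170,60,340,250,"c_top13.png",3.1)
```

```text
[0.61552722 0.11616523 0.21374101] [ 0.40440055 -0.34277253 -5.33223512] 0.15167207718531206 [-0.03739228 -0.01327912 -0.00052294] 0.00872223958329101
tooly yaw 1.4078330529427092 [ 1.03766709e-05 -2.08359850e-05 -1.00000000e+00]
```

View pics/w13.png

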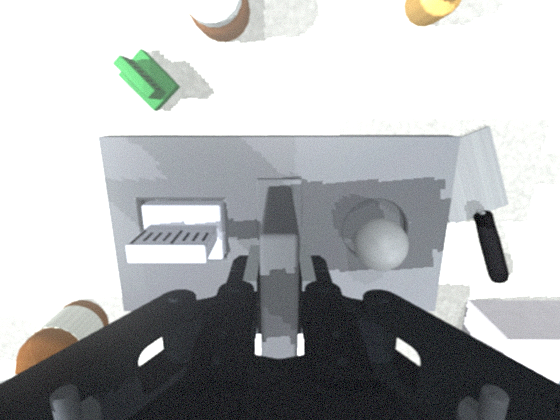

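View pics/c_sc13.png

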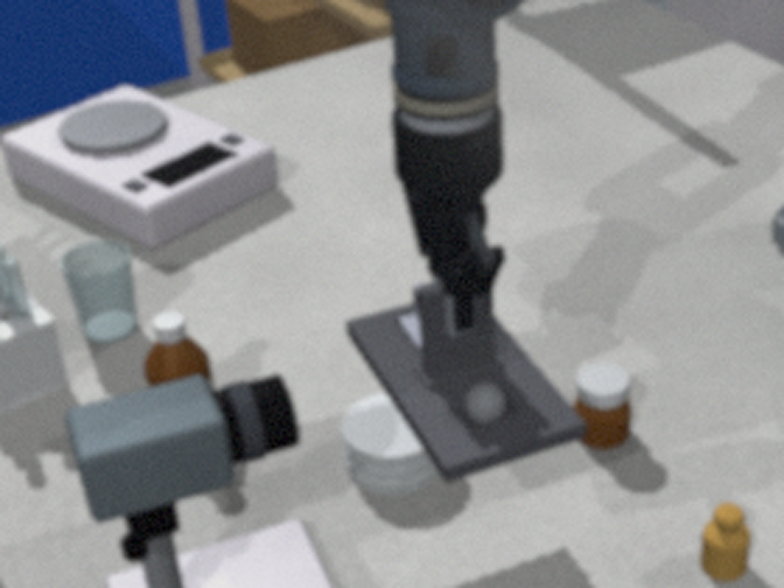

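View pics/c_top13.png

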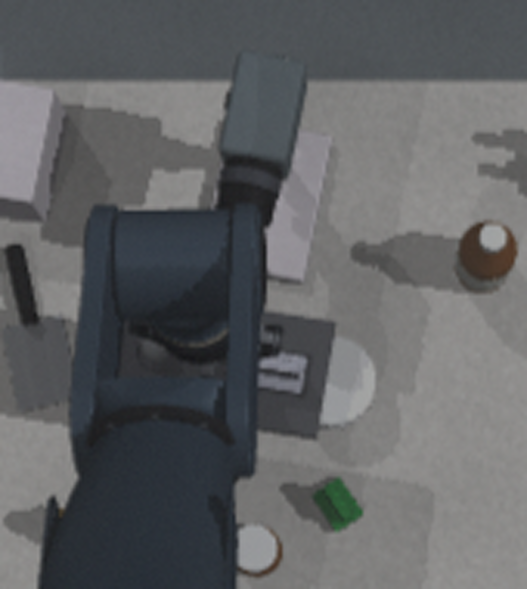

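Run:
```python
from h import *
c=manip.get_calibration("top"); T=lambda x,y,z:px2w(c,170+x/3.1-.4,60+y/3.1-.4,z)
a,b=T(335,322,.16),T(318,438,.16); d=a-b; print(a,b,np.linalg.norm(d),"tray y yaw",np.arctan2(d[1],d[0]))
n=np.array([-d[1],d[0]])/np.linalg.norm(d[:2]); ctr=((a+b)/2)[:2]+.1*n; print("ctr top",ctr)
L=np.array([.7483,.0940]); th=-.172; X=np.array([np.cos(th),np.sin(th)]); Y=np.array([-X[1],X[0]])
print("ahead",(L-ctr)@X,"side",(ctr-L)@Y)
s=manip.get_calibration("scene"); S=lambda x,y,z:px2w(s,100+x/2.8,100+y/2.8,z)
q=[S(*p,.16) for p in [(347,325),(448,467),(585,425)]]; print(q)
ctr=((q[0]+q[2])/2)[:2]; L=S(283,418,.17)[:2]; d=q[1]-q[0]; print("scene ctr",ctr,"lens",L,"tray x yaw",np.arctan2(d[1],d[0]),"ahead",(L-ctr)@X,"side",(ctr-L)@Y)
```

```text
[0.64922632 0.01072504 0.16      ] [0.54073642 0.02627926 0.16      ] 0.10959923418612563 tray y yaw -0.1423998273229617
ctr top [0.60917327 0.11748998]
ahead 0.14109421708614162 side -0.0006686140721899356
[array([0.65426825, 0.0157661 , 0.16      ]), array([0.68263735, 0.20724962, 0.16      ]), array([0.57776155, 0.22683785, 0.16      ])]
scene ctr [0.6160149  0.12130197] lens [0.75533324 0.10315792] tray x yaw 1.4237119870452308 ahead 0.140368037648517 side -0.005968453404846093
```

Both fixed cameras agree: the handle is 140–141 mm ahead of the lens and 1–6 mm to the side, with yaw within about 0.03 rad. I'll let it settle briefly and hand in.

Call:
{"method": "arm_command", "body": {
  "rows": [
    [[0, 0, 0], 0, 1],
    [[0, 0, 0], 0, 1],
    [[0, 0, 0], 0, 1],
    [[0, 0, 0], 0, 1]
  ]
}}

```text
t: 19.35
tcp_pos: [0.6155, 0.1163, 0.2137]
tool_rot: [0.081, 0.997, -0.0, -0.0]
force: [-0.1, -0.5, -5.8]
finger_gap: 0.153
```

Run:
```python
from h import *
s=manip.sense();print(s["t"],s["tcp_pos"],s["force"],s["finger_gap"],abs(s["qd"]).max())
print(manip.sign_off())
```

```text
19.35 [0.61551595 0.1163086  0.21370681] [-0.1325693  -0.49433891 -5.77533522] 0.15309301071266726 0.004435996763788284
the job is handed in; nothing more can be done
None
```

I seated the scale block in the rectangular pocket and let go of it. I then lifted the tray by its handle and carried it level to the inspection camera. I handed the job in at 19.4 s with the arm still holding the tray; the sign-off reports no verdict.

**Last checks:**
- **Distance and sideways position:** measured from the top and scene pictures, the handle is 140–141 mm ahead of the lens and 1–6 mm to the side.
- **Squareness:** within about 0.03 rad of broadside.
- **Height and level:** worked out from the grip and the arm's pose, not measured from a picture. The ball is at about 171 mm against the lens's 170 mm, and the tool is vertical.
- **Motion and grip:** the arm was practically still, with the gripper closed on the handle at 80 N and carrying about 5.8 N.
- **Block and ball:** in the wrist picture at the camera, the block sits in its pocket. The ball has rolled a few millimetres but is still in its own pocket.
- **Other objects:** I noticed no bumps along the way. I did not measure the bystanders' positions again afterwards.

**Disagreement:** positions read from the top and scene cameras were off from the wrist camera's by about 5 to 9 mm. I used the wrist camera to place the block. For the lens I corrected both fixed cameras' readings by those differences.

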